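# Put the objectives back in their storage tray

### The job

The four microscope objectives have been left about the bench. Put them back in the storage tray, lens up and never dropped or tipped over, each gently set fully down in the socket whose bore fits it: the smallest objective in the smallest bore, the largest in the largest, and so on. The eyepiece and the loupe look alike but do not belong in the tray: leave them where they stand.

Things in the scene. Friction and masses are not known exactly. Their poses are not given: they have to be found in the camera images.
- objective_a_center (a point): The smallest of four objectives: upright bare-metal cylinder, black knurled ring near the foot, short dark cone with a small lens on top. Barrel 20 mm diameter, 48 mm tall, about 60 g. Point on its axis 24 mm above the foot, z up. Foot: thread 13 mm wide, 4.5 mm high; bevel to 8.5 mm; straight barrel up to 39 mm. Grip the barrel from above, 32 mm or more above its foot, to clear the socket block.
- objective_b_center (a point): The second smallest of four objectives: upright bare-metal cylinder, black knurled ring near the foot, short dark cone with a small lens on top. Barrel 28 mm diameter, 56 mm tall, about 78 g. Point on its axis 28 mm above the foot, z up. Foot: thread 21 mm wide, 4.5 mm high; bevel to 8.5 mm; straight barrel up to 47 mm. Grip the barrel from above, 32 mm or more above its foot, to clear the socket block.
- objective_c_center (a point): The second largest of four objectives: upright bare-metal cylinder, black knurled ring near the foot, short dark cone with a small lens on top. Barrel 36 mm diameter, 64 mm tall, about 96 g. Point on its axis 32 mm above the foot, z up. Foot: thread 29 mm wide, 4.5 mm high; bevel to 8.5 mm; straight barrel up to 55 mm. Grip the barrel from above, 32 mm or more above its foot, to clear the socket block.
- objective_d_center (a point): The largest of four objectives: upright bare-metal cylinder, black knurled ring near the foot, short dark cone with a small lens on top. Barrel 44 mm diameter, 72 mm tall, about 114 g. Point on its axis 36 mm above the foot, z up. Foot: thread 37 mm wide, 4.5 mm high; bevel to 8.5 mm; straight barrel up to 63 mm. Grip the barrel from above, 32 mm or more above its foot, to clear the socket block.
- socket_a_mouth (a point): Socket of the smallest objective: one of four white 70 mm square blocks, two by two (any order) in a metal tray, 70 mm centre to centre. Bore 26 mm diameter, 10 mm deep, its top 4 mm a 45 degree lead-in, grey felt bottom. Point: centre of its mouth, level with the block's top, 22 mm above the worktop; x and y along the block's sides. Fixed.
- socket_b_mouth (a point): Socket of the second smallest objective: one of four white 70 mm square blocks, two by two (any order) in a metal tray, 70 mm centre to centre. Bore 34 mm diameter, 10 mm deep, its top 4 mm a 45 degree lead-in, grey felt bottom. Point: centre of its mouth, level with the block's top, 22 mm above the worktop; x and y along the block's sides. Fixed.
- socket_c_mouth (a point): Socket of the second largest objective: one of four white 70 mm square blocks, two by two (any order) in a metal tray, 70 mm centre to centre. Bore 42 mm diameter, 10 mm deep, its top 4 mm a 45 degree lead-in, grey felt bottom. Point: centre of its mouth, level with the block's top, 22 mm above the worktop; x and y along the block's sides. Fixed.
- socket_d_mouth (a point): Socket of the largest objective: one of four white 70 mm square blocks, two by two (any order) in a metal tray, 70 mm centre to centre. Bore 50 mm diameter, 10 mm deep, its top 4 mm a 45 degree lead-in, grey felt bottom. Point: centre of its mouth, level with the block's top, 22 mm above the worktop; x and y along the block's sides. Fixed.
- eyepiece_center (a point): Look-alike that does not belong in the tray: an eyepiece 52 mm tall that widens upward, a 30 mm metal tube below, black 38 mm head and a flared black rubber eyecup 42 mm across on top with a wide lens. The point is on its axis, 26 mm above its foot. Stays where it stands.
- loupe_center (a point): Look-alike that does not belong in the tray: a standing loupe, 39 mm diameter and 42 mm tall, clear skirt below and a broad black ring on top. The point is on its axis, 21 mm above the worktop. Stays where it stands. (Between the left and right halves of the bench stands the film meter: stage and knobs 80 mm high, from x = 0.41 m back, y from 0 to 0.31 m; tall head from x = 0.60 m; carry things past in front of the head, above the stage.)
Mind the look-alikes: they are no part of the job. Leave any blue or pink look-alike of the part that bears objective_b_center alone. Leave any pink look-alike of the part that bears socket_d_mouth alone.

How it is judged:
By the outcome, as a careful person would: the job done as asked, in the order asked, and still so for the second after the job is handed in, with the robot touching nothing.
It also fails if it takes over 122 s, if anything falls off the work surface, if the arm or the gripper's body presses on something with over 40 N, if the wrist force passes 120 N, or if a joint passes its speed limit or range.

### The arm

A 6-joint arm with a two-finger parallel gripper is mounted at the origin on a cart in front of the work surface, level with it; the furniture and walls round the work are solid. World frame = base frame: x ahead of the robot, y to its left, z up, the work surface at z = 0. Lengths are in mm, angles in rad, forces in N, time in s.
With the tool pointing down it reaches from about 350 to 775 mm from the base axis. Payload 7.3 kg.
Tool frame: the origin (TCP) lies on the centre line of the jaws, within the pads' length; the fingertips stand 11 mm ahead of it and the grasp point (between the pads) lies 8 mm behind it; z points along the fingers, y is the line along which they close (so a half turn about z gives the same grasp; the last joint's range is limited). The gripper opens to 92 mm and grips with 3 to 60 N. Pads are 19 mm wide; open, the fingers measure 130 mm over their backs; the gripper's body (75 mm by 190 mm) begins 47 mm behind the grasp point.
Start: joints at [-1.469, 0.342, 1.524, -0, 1.275, -0.146], TCP at [128.789, -508.977, 237.741] pointing down, gripper open.
Joint ranges: [-2.53, 2.53], [-0.77, 2.02], [0.04, 2.7], [-1, 4.14], [0.28, 2.66], [-3.11, 3.11]. Speed limits (rad/s): [2.57, 2.57, 3.14, 3.14, 3.14, 3.14].

### API

Orientations are given as [roll, pitch, yaw] about the fixed x, y, z axes, in that order (R = Rz(yaw) Ry(pitch) Rx(roll)).
In Python, from plant import bot gives the robot as it stands.
- The arm moves only by the tool step_arm, never from a script. Its argument "deltas" is a list of rows, each a list of 5 numbers: the opening, from 0 (shut) to 1 (fully open), then the shift along the tool's x, y, z each as a share of 0.5 m, from -1 to 1, then the turn about the tool's z as a share of pi/2 rad, from -1 to 1. In form: [[claw, x, y, z, turn], ...]. A call has 1 to 8 rows; each row shifts and turns the commanded pose from where the row before left it, along the tool's axes as they then stand; what a row does not reach is not made up. A row lasts 1/10 s, in which the tool goes at most 50 mm and 8.59 degrees, less where a joint would pass 70% of its speed; a pose out of reach is approached as far as the arm can. A call with a number of a shift or a turn outside -1 to 1 is refused whole. A call with a gripper value outside its range is refused whole. The fingers move at their own pace and stop on an object; the grip force is fixed at half the most. Time passes only in rows, so rows that do not move let the fingers close. It gives the time, the measured TCP pose, the force, the opening and the grip force at its end, in the units of the state.
- bot.get_obs(): the state, without advancing time (a new reading comes with each control period).
- bot.capture(name): name is "scene" or "top" or "wrist"; returns (picture, depth): 400x640x3 uint8, red, green, blue; 400x640 float32, mm along the optical axis (not along the pixel's ray), 0 where there is no reading.
- bot.camera_params(name): a dict with "fov_y" (degrees; the focal length in pixels is half the picture's height over the tangent of half this angle, whatever the lens; pixels are square), "cx", "cy" (the principal point, pixels), "k1" (the pictures are not rectified: a ray, as slopes to the right and down, at radius r is drawn at 1 + k1 r^2 times it, then the intrinsics apply), "rvec" (rotation vector, rad) and "tvec" (3), from world to camera coordinates, as OpenCV has them. Camera axes: x right, y down, z forward; pixel columns grow to the right and rows downward; lengths in mm; the calibration is good to about 2 mm. A picture is of the moment at which its call begins: read the wrist's pose just before it. camera_params takes no time and is no camera call; for the wrist camera it gives the pose at the moment of the call.
- bot.close_job(): hands the job in; it is judged then, once.
The state is a dict: "time": time; "joint_positions": joint angles; "dq": joint speeds; "tau": joint torques, N m; "tool_pos": TCP position; "tcp_rot": TCP orientation; "contact_force": force on the tool from outside, world axes, zero at the start; "moment": the same for the moment, N m; "grip_width": finger opening in mm; "finger_force": force on a finger pad.
Only numpy, scipy, OpenCV 4.12 (cv2) and the standard library are available. Lean on these libraries where they do the work, as an engineer would, in place of code of your own. Each camera call takes 0.05 s, during which the arm holds its last target. There are 200 camera calls.

## Working session

There is one attempt and no reset: what is moved stays moved. The work goes in short steps, Python scripts to look and compute and a tool call to move; the robot and the scene stay as the last step left them, time stands still between calls to the robot, and variables do not carry over. Pictures are saved under pics/ and viewed, at most 14 in all, crops included, and the job is handed in when it is done.

Besides the shell and the picture viewer there is one more tool, called as name([rows], argument=value, ...), one row to a line, values as JSON. step_arm: Moves the arm, as the interface text tells. Shift numbers are shares of 0.5 m and turn numbers shares of pi/2 rad, none past 1 either way. Its arguments: {"type":"object","properties":{"deltas":{"type":"array","items":{"type":"array","items":{"type":"number","minimum":-1,"maximum":1}}}},"required":["deltas"]}

```bash
mkdir -p pics
cat > h.py <<'E'
import numpy as np, cv2
from plant import bot
def cap(n):
    p=bot.camera_params(n); im,d=bot.capture(n); return im,d,p
def K(p):
    f=200/np.tan(np.radians(p["fov_y"])/2); return np.array([[f,0,p["cx"]],[0,f,p["cy"]],[0,0,1.]])
def world(uv,dep,p):
    uv=np.asarray(uv,float).reshape(-1,2); k=K(p)
    n=cv2.undistortPoints(uv.reshape(-1,1,2),k,np.array([p["k1"],0,0,0.])).reshape(-1,2)
    R=cv2.Rodrigues(np.array(p["rvec"],float))[0]; t=np.array(p["tvec"],float).ravel()
    c=np.c_[n,np.ones(len(n))]*np.asarray(dep,float).reshape(-1,1)
    return (c-t)@R
def plane(uv,z,p):
    a=world(uv,np.zeros(len(np.asarray(uv).reshape(-1,2))),p); b=world(uv,np.ones(len(a)),p); v=b-a
    return a+v*((z-a[:,2])/v[:,2])[:,None]
def save(n,im): cv2.imwrite("pics/"+n,im[:,:,::-1])
E
python3 - <<'E'
from h import *
for n in("top","scene"):
    im,d,p=cap(n); save(n+"1.png",im); np.savez(n+"1.npz",im=im,d=d,p=p); print(n,p)
print(bot.get_obs())
E
```

```text
top {'fov_y': 52.616575633064485, 'cx': 318.6402669622713, 'cy': 201.21968253536684, 'k1': -0.045649846175351776, 'rvec': array([ 2.15455077, -2.15061113,  0.12515297]), 'tvec': array([  19.13367395,  541.64150611, 1325.60941481])}
scene {'fov_y': 48.137765055468265, 'cx': 316.43217275240573, 'cy': 206.18976992022877, 'k1': -0.016138079160015067, 'rvec': array([ 1.18024966, -2.13968821,  1.09986013]), 'tvec': array([ 323.988733  ,  332.3800971 , 1041.27757844])}
{'time': 0.1, 'joint_positions': array([-1.46899106e+00,  3.42640068e-01,  1.52488523e+00, -2.78451352e-05,
        1.27538708e+00, -1.46012891e-01]), 'dq': array([ 0.00015929, -0.00074966, -0.00369719, -0.00295093,  0.00088059,
       -0.00070882]), 'tau': array([ 1.37299503e-03, -4.32005739e+01, -2.44692993e+01,  7.18665076e-02,
        5.25779079e-02, -5.07903155e-05]), 'tool_pos': array([ 128.750094  , -508.62834699,  237.13383743]), 'tcp_rot': array([-3.14028310e+00, -1.65667911e-04,  2.47826177e-01]), 'contact_force': array([-0.60263177, -0.98039337, -0.22105974]), 'moment': array([-0.00175598, -0.02722964, -0.043694  ]), 'finger_force': 0.0, 'grip_width': 92.05732018727953}
```

View pics/top1.png

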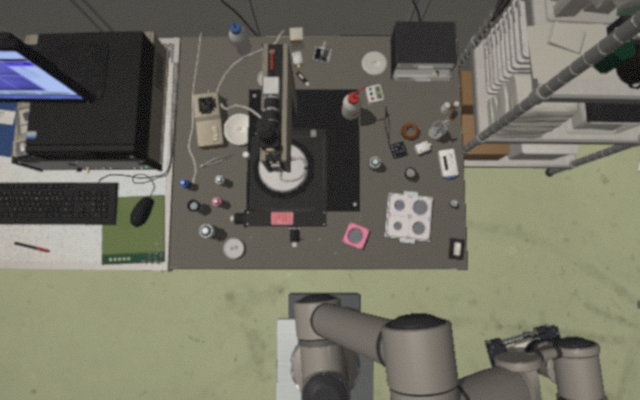

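View pics/scene1.png

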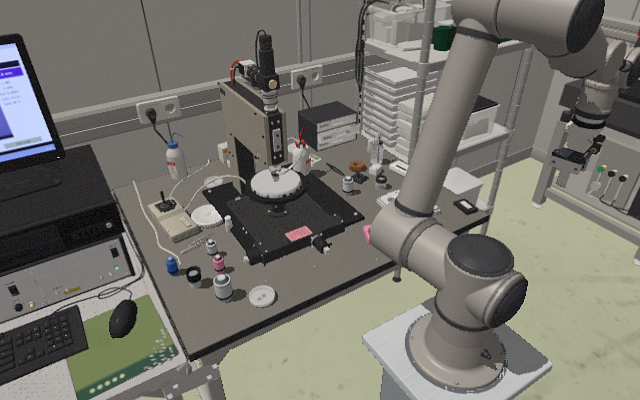

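The top view shows the tray near (408,216). On the left are candidates at (186,184) blue, (219,180), (216,202) pink, (194,205) dark and (207,231). On the right they are at (376,162), (411,174) and (455,204). I'll enlarge both areas.

Run:
```python
from h import *
T=np.load("top1.npz",allow_pickle=True);S=np.load("scene1.npz",allow_pickle=True)
im=T["im"]
A=cv2.resize(im[165:265,170:305],None,fx=3,fy=3,interpolation=cv2.INTER_CUBIC)
B=cv2.resize(im[140:265,340:470],None,fx=3,fy=3,interpolation=cv2.INTER_CUBIC)
h=max(A.shape[0],B.shape[0]);f=lambda x:np.pad(x,((0,h-x.shape[0]),(0,0),(0,0)))
save("c1.png",np.hstack([f(A),f(B)]))
s=S["im"]
A=cv2.resize(s[225:315,150:285],None,fx=3,fy=3,interpolation=cv2.INTER_CUBIC)
B=cv2.resize(s[155:225,330:460],None,fx=3,fy=3,interpolation=cv2.INTER_CUBIC)
h=max(A.shape[0],B.shape[0])
save("c2.png",np.hstack([f(A),f(B)]))
p=T["p"].item()
for n,u,v in[("blue",186,184),("w",219,180),("pink",216,202),("dark",194,205),("D",207,231),("C",376,162),("ring",411,174),("r",455,204),("s",246,154),("tray",408,216),("pinkblk",356,236),("side",236,218)]:
    w=T["d"][v-6:v+7,u-6:u+7]; m=np.mgrid[v-6:v+7,u-6:u+7]
    P=world(np.c_[m[1].ravel(),m[0].ravel()],w.ravel(),p); P=P[w.ravel()>0]
    zt=np.percentile(P[:,2],97);q=P[P[:,2]>zt-8]
    print(n,len(q),q.mean(0).round(1),zt.round(1),np.ptp(q[:,:2],axis=0).round(1),np.median(P[:,2]).round(1))
```

```text
blue 33 [601.  476.7  54. ] 57.7 [19.8 24. ] 8.1
w 30 [612.7 356.5  55.2] 58.0 [20.7 24.3] 5.7
pink 25 [538.7 365.1  56.2] 58.7 [14.2 18.4] 4.8
dark 47 [526.6 441.2  51.3] 55.1 [38.2 36.8] 42.5
D 68 [439.7 388.   72. ] 75.6 [36.  32.3] 66.2
C 45 [ 670.5 -166.8   64.1] 67.3 [24.2 26.7] 52.7
ring 56 [ 636.8 -286.5   42.8] 46.1 [36.1 38.6] 34.2
r 16 [ 535.5 -431.9   47.9] 49.2 [13.6 11.2] 2.0
s 27 [696.4 245.6  64.7] 67.4 [42.4 24.9] 18.8
tray 136 [ 492.3 -280.7   24.1] 28.4 [41.4 41.9] 23.0
pinkblk 88 [ 426.1 -107.3   12.8] 17.6 [40.8 41.4] 9.8
side 74 [480.9 283.6  76.7] 80.2 [26.5 30.4] 70.4
```

View pics/c1.png

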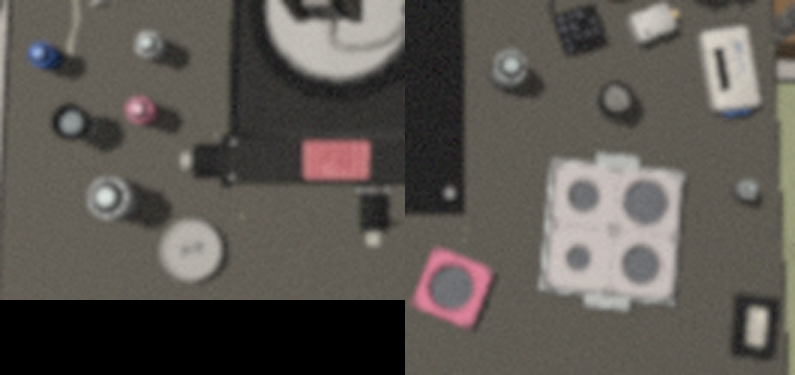

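View pics/c2.png

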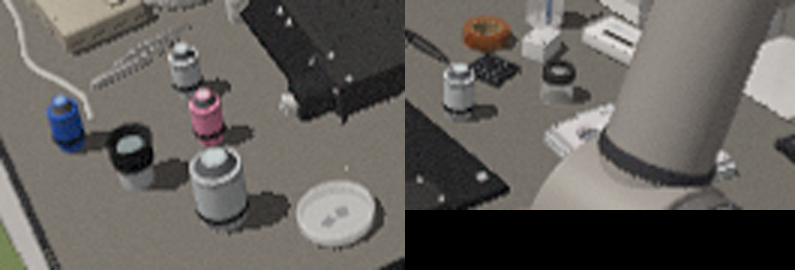

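The crops settle which is which:
- **a:** bare metal at (455,204), 48 mm tall.
- **b:** bare metal at (219,180), 56 mm tall. The blue one at (186,184) and the pink one at (216,202) are decoys.
- **c:** (376,162), 65 mm tall.
- **d:** (207,231), 73 mm tall.
- **Leave alone:** eyepiece at (194,205), loupe at (411,174).

The tray bores are b at (399,205), d at (420,207), a at (398,226) and c at (418,228). The pink block is a decoy. I'll move over the tray for a closer look with the wrist camera.

step_arm([
  [1, 0.09, -0.026, -0.02, 0],
  [1, 0.09, -0.026, -0.02, 0],
  [1, 0.09, -0.026, -0.02, 0],
  [1, 0.09, -0.026, -0.02, 0],
  [1, 0.09, -0.026, -0.02, 0],
  [1, 0.09, -0.026, -0.02, 0],
  [1, 0.09, -0.026, -0.02, 0],
  [1, 0.09, -0.026, -0.02, 0],
])

```text
time: 0.9
tool_pos: [453.6, -318.4, 317.9]
tcp_rot: [-3.141, 0.0, 0.248]
contact_force: [0.4, -0.9, 0.2]
grip_width: 91.7
finger_force: 0.0
```

step_arm([
  [1, 0, 0, 0, -0.095],
  [1, 0, 0, 0, -0.095],
  [1, 0, 0, 0, -0.095],
  [1, 0, 0, 0, -0.095],
  [1, 0, 0, 0, -0.095],
  [1, 0, 0, 0, -0.095],
  [1, 0, 0, 0, -0.095],
  [1, 0, 0, 0, -0.095],
])

```text
time: 1.7
tool_pos: [452.1, -319.7, 317.2]
tcp_rot: [-3.141, -0.001, 1.448]
contact_force: [-0.0, 0.2, -0.1]
grip_width: 92.1
finger_force: 0.0
```

step_arm([
  [1, 0, 0, 0, -0.082],
  [1, 0, 0, 0, 0],
  [1, 0, 0, 0, 0],
])

```text
time: 2.0
tool_pos: [452.2, -319.8, 317.4]
tcp_rot: [-3.141, -0.0, 1.567]
contact_force: [-0.8, -0.4, -0.8]
grip_width: 91.8
finger_force: 0.0
```

Run:
```python
from h import *
im,d,p=cap("wrist"); save("w1.png",im); np.savez("w1.npz",im=im,d=d,p=p); print(p)
o=bot.get_obs();print(o["tool_pos"],o["tcp_rot"],o["time"])
```

```text
{'fov_y': 60.08151209856383, 'cx': 320.3315015877788, 'cy': 194.03437623898225, 'k1': -0.025859079635604642, 'rvec': array([-2.88541532e+00,  6.84548434e-03,  9.94507663e-04]), 'tvec': array([-452.31775112, -359.69012643,  386.32287566])}
[ 452.23842895 -319.78426012  317.48617088] [-3.14123364e+00 -2.59054619e-04  1.56728146e+00] 2.05
```

View pics/w1.png

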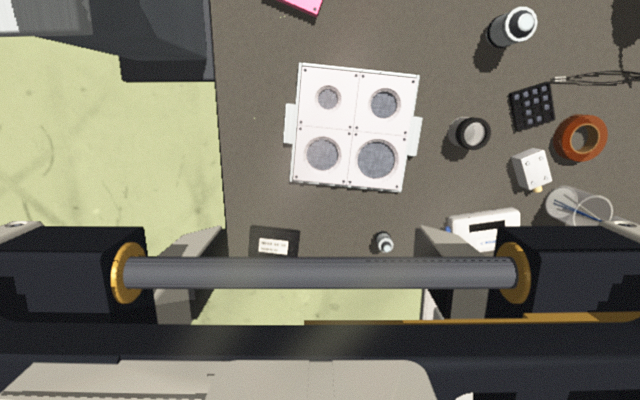

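The wrist picture shows the bores a (328,97), b (385,102), c (323,153) and d (377,159). Objective a is at (385,243), c's top is near (520,20), and the loupe is at (470,133).

```bash
cat >> h.py <<'E'
from scipy.optimize import least_squares
def obj(uv,r,h,rad,d,p):
    """axis xy of an upright cylinder near pixel uv from depth: fit to barrel wall / rim"""
    u,v=uv;R=int(rad)
    v0=max(v-R,0);u0=max(u-R,0);s=d[v0:v+R+1,u0:u+R+1]
    g=np.mgrid[v0:v0+s.shape[0],u0:u0+s.shape[1]]
    P=world(np.c_[g[1].ravel(),g[0].ravel()],s.ravel(),p)[s.ravel()>0]
    top=P[P[:,2]>h-9]; b=P[(P[:,2]>12)&(P[:,2]<h-10)]
    c0=np.median(top[:,:2],axis=0)
    b=b[np.hypot(*(b[:,:2]-c0).T)<r+8]
    f=least_squares(lambda c:np.hypot(b[:,0]-c[0],b[:,1]-c[1])-r,c0,loss="soft_l1") if len(b)>5 else None
    return c0.round(1),len(top),np.percentile(P[:,2],98).round(1),(None if f is None else (f.x.round(1),len(b)))
E
python3 - <<'E'
from h import *
T=np.load("w1.npz",allow_pickle=True);im,d,p=T["im"],T["d"],T["p"].item()
g=cv2.cvtColor(im,cv2.COLOR_RGB2GRAY)
C=[]
for n,(u,v),r in zip("abcd",[(328,97),(385,102),(323,153),(377,159)],[13,17,21,25]):
    m=np.zeros_like(g);cv2.circle(m,(u,v),int(r*1.05+8),255,-1)
    k=((g<165)&(m>0)).astype(np.uint8)
    k=cv2.morphologyEx(k,cv2.MORPH_OPEN,np.ones((5,5)))
    nl,L,st,ce=cv2.connectedComponentsWithStats(k);i=1+st[1:,4].argmax()
    q=plane(ce[i],12,p)[0]; C.append(q[:2])
    print(n,st[i],ce[i].round(1),q.round(1),"eqdiam",2*np.sqrt(st[i,4]/np.pi))
C=np.array(C); print("dist",np.hypot(*(C[1]-C[0])),np.hypot(*(C[2]-C[0])),np.hypot(*(C[3]-C[1])),np.hypot(*(C[3]-C[2])))
# grid fit
def f(x):
    c,s=np.cos(x[2]),np.sin(x[2]);G=35*np.array([[-1,1],[1,1],[-1,-1],[1,-1]]);return G@np.array([[c,s],[-s,c]])+x[:2]
x=least_squares(lambda x:(f(x)-C).ravel(),[*C.mean(0),0]).x
print(x,f(x).round(1),(f(x)-C).round(1))
for u,v in[(300,120),(411,125),(350,80)]:print("z",world([u,v],d[v,u],p).round(1))
print("a",obj((385,243),10,48,22,d,p)); print("c",obj((516,26),18,64,40,d,p)); print("loupe",obj((470,133),19.5,42,30,d,p))
T=np.load("top1.npz",allow_pickle=True);d,p=T["d"],T["p"].item()
for n,uv,r,h in[("a",(455,204),10,48),("c",(376,162),18,64),("b",(219,180),14,56),("d",(207,231),22,72)]:print(n,obj(uv,r,h,10,d,p))
E
```

```text
Traceback (most recent call last):
ValueError: attempt to get argmax of an empty sequence
```

```bash
cat > m.py <<'E'
from h import *
T=np.load("w1.npz",allow_pickle=True);im,d,p=T["im"],T["d"],T["p"].item()
g=cv2.cvtColor(im,cv2.COLOR_RGB2GRAY)
C=[]
for n,(u,v),r in zip("abcd",[(328,97),(385,102),(323,153),(377,159)],[13,17,21,25]):
    R=int(r*.8+6);s=g[v-R:v+R+1,u-R:u+R+1]
    t,k=cv2.threshold(s,0,1,cv2.THRESH_BINARY_INV+cv2.THRESH_OTSU)
    nl,L,st,ce=cv2.connectedComponentsWithStats(k);i=1+st[1:,4].argmax()
    e=ce[i]+[u-R,v-R]
    q=plane(e,12,p)[0]; C.append(q[:2])
    print(n,t,st[i],e.round(1),q.round(1),"eqdiam",2*np.sqrt(st[i,4]/np.pi))
C=np.array(C); print("dist",np.hypot(*(C[1]-C[0])),np.hypot(*(C[2]-C[0])),np.hypot(*(C[3]-C[1])),np.hypot(*(C[3]-C[2])))
def f(x):
    c,s=np.cos(x[2]),np.sin(x[2]);G=35*np.array([[-1,1],[1,1],[-1,-1],[1,-1]]);return G@np.array([[c,s],[-s,c]])+x[:2]
x=least_squares(lambda x:(f(x)-C).ravel(),[*C.mean(0),0]).x
print(x,f(x).round(1),(f(x)-C).round(1))
for u,v in[(300,120),(411,125),(350,80)]:print("z",world([u,v],d[v,u],p).round(1))
print("a",obj((385,243),10,48,22,d,p)); print("c",obj((516,26),18,64,40,d,p)); print("loupe",obj((470,133),19.5,42,30,d,p))
T=np.load("top1.npz",allow_pickle=True);d,p=T["d"],T["p"].item()
for n,uv,r,h in[("a",(455,204),10,48),("c",(376,162),18,64),("b",(219,180),14,56),("d",(207,231),22,72)]:print(n,obj(uv,r,h,10,d,p))
E
python3 m.py
```

```text
a 204.0 [  5   4  24  24 432] [328.1  96.6] [ 461.  -243.6   12. ] eqdiam 23.452920571340155
b 195.0 [  5   5  29  30 685] [384.5 102.5] [ 532.5 -251.1   12. ] eqdiam 29.53250900522315
c 199.0 [  5   5  35  35 899] [322.5 152.9] [ 453.7 -315.1   12. ] eqdiam 33.83256346653194
d 195.0 [   6    6   41   40 1232] [376.7 158.2] [ 525.2 -322.3   12. ] eqdiam 39.60594802695323
dist 71.9020584050601 71.78990225939732 71.56719668305304 71.83695073069681
[ 4.93103679e+02 -2.83018248e+02 -1.02667417e-01] [[ 461.9 -244.6]
 [ 531.5 -251.8]
 [ 454.7 -314.2]
 [ 524.3 -321.4]] [[ 0.8 -1. ]
 [-1.  -0.7]
 [ 1.   0.8]
 [-0.8  0.9]]
z [[ 425.6 -272.    23.8]]
z [[ 567.1 -279.1   15.2]]
z [[ 487.4 -224.4   22.8]]
a (array([ 468.5, -289.6]), 590, np.float64(388.8), None)
c (array([ 668.3, -168.5]), 787, np.float64(65.1), (array([ 672.3, -166.8]), 582))
loupe (array([ 638.6, -287.8]), 838, np.float64(43.1), (array([ 639. , -288.4]), 192))
a (array([ 534.6, -431. ]), 23, np.float64(48.0), (array([ 535.9, -433.9]), 17))
c (array([ 669.1, -167. ]), 72, np.float64(66.8), (array([ 672. , -167.5]), 39))
b (array([613.1, 356.2]), 40, np.float64(57.2), (array([614.1, 358.2]), 31))
d (array([438.8, 388.4]), 115, np.float64(75.1), (array([439.3, 391.7]), 64))
```

```bash
sed -i 's/    top=P\[P\[:,2\]>h-9\];/    P=P[P[:,2]<h+10]; top=P[P[:,2]>h-9];/' h.py; python3 m.py | grep "^a (\|^a (arr"
python3 - <<'E'
from h import *
T=np.load("w1.npz",allow_pickle=True);im,d,p=T["im"],T["d"],T["p"].item()
print("lens",plane([[384.5,239],[385,243]],[47][0],p), [world([u,v],d[v,u],p).round(1) for u,v in [(384,238),(384,242),(384,246),(350,215)]])
save("w1c.png",cv2.resize(im[215:265,350:420],None,fx=8,fy=8,interpolation=cv2.INTER_NEAREST))
R=cv2.Rodrigues(p["rvec"])[0];print("cam",-R.T@p["tvec"])
E
```

```text
a (array([ 535.5, -430.9]), 142, np.float64(48.6), (array([ 537. , -433.6]), 122))
a (array([ 534.6, -431. ]), 23, np.float64(48.0), (array([ 535.9, -433.9]), 17))
lens [[ 533.39676617 -422.22274171   47.        ]
 [ 534.28973591 -427.79338825   47.        ]] [array([[ 534.2, -423.9,   39.5]]), array([[ 533.8, -428.3,   42.4]]), array([[ 532.8, -431.1,   49.1]]), array([[ 492.2, -404.5,    0.9]])]
cam [ 451.15940116 -252.21508915  464.81872041]
```

View pics/w1c.png

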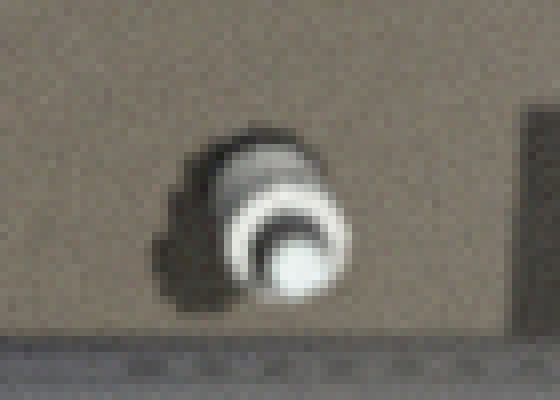

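Objective a is at about (536.3, -432.3), where the top and wrist cameras agree to 2 mm. I'll approach it in stages.

step_arm([
  [0.6, -0.045, 0.0338, 0.06, 0],
  [0.6, -0.045, 0.0338, 0.06, 0],
  [0.6, -0.045, 0.0338, 0.06, 0],
  [0.6, -0.045, 0.0338, 0.06, 0],
  [0.6, -0.045, 0.0338, 0.06, 0],
  [0.6, 0, 0, 0.06, 0],
  [0.6, 0, 0, 0.06, 0],
  [0.6, 0, 0, 0, 0],
])

```text
time: 2.85
tool_pos: [534.6, -430.5, 102.2]
tcp_rot: [-3.134, -0.007, 1.568]
contact_force: [0.4, 0.2, -1.1]
grip_width: 55.1
finger_force: 0.0
```

Run:
```python
from h import *
im,d,p=cap("wrist"); save("w2.png",im[150:,150:490]); o=bot.get_obs();print(o["tool_pos"],o["tcp_rot"])
```

```text
[ 535.82250405 -431.47902192  105.5314826 ] [-3.13801467 -0.00354587  1.56877338]
```

View pics/w2.png

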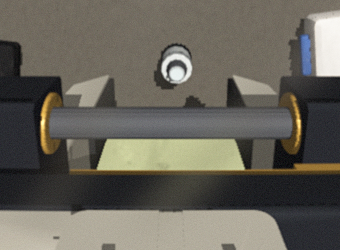

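The picture shows objective a near pixel (326,218), midway between the fingers. I'll refine its position from here.

```bash
cat >> h.py <<'E'
def circ(im,uv,R,thr=None):
    u,v=map(int,uv);g=cv2.cvtColor(im,cv2.COLOR_RGB2GRAY)[v-R:v+R+1,u-R:u+R+1]
    return u-R,v-R,g
E
python3 - <<'E'
from h import *
im,d,p=cap("wrist");np.savez("w2.npz",im=im,d=d,p=p)
print(obj((326,217),10,48,28,d,p))
print("lens",plane([[327,223],[326,217]],48,p)[0],"rim",plane([326,217],39,p))
o=bot.get_obs();print(o["tool_pos"],o["tcp_rot"])
E
```

```text
(array([ 536.6, -432. ]), 603, np.float64(49.4), (array([ 536.8, -434.3]), 304))
lens [ 538.38800392 -436.18108538   48.        ] rim [[ 537.87407253 -435.20551677   39.        ]]
[ 536.77548541 -432.41117015  107.97514679] [-3.14116062e+00 -3.47927036e-04  1.56917354e+00]
```

step_arm([
  [0.6, -0.0028, 0, 0.03, 0],
  [0.6, 0, 0, 0.03, 0],
  [0.6, 0, 0, 0.03, 0],
  [0.6, 0, 0, 0.03, 0],
  [0.6, 0, 0, 0.03, 0],
  [0.6, 0, 0, 0.014, 0],
  [0.6, 0, 0, 0, 0],
  [0.6, 0, 0, 0, 0],
])

```text
time: 3.75
tool_pos: [536.9, -434.0, 25.9]
tcp_rot: [3.141, 0.0, 1.57]
contact_force: [0.3, -0.5, 0.3]
grip_width: 55.8
finger_force: 0.0
```

step_arm([
  [0.4, 0, 0, 0, 0],
  [0.3, 0, 0, 0, 0],
  [0.22, 0, 0, 0, 0],
  [0.18, 0, 0, 0, 0],
  [0.1, 0, 0, 0, 0],
  [0.1, 0, 0, 0, 0],
  [0.1, 0, 0, 0, 0],
])

```text
time: 4.45
tool_pos: [536.8, -433.9, 25.9]
tcp_rot: [3.141, 0.0, 1.57]
contact_force: [0.0, 0.8, 1.4]
grip_width: 19.2
finger_force: 30.0
```

Gripped at 19.2 mm, as expected. I'll lift it and carry it to socket a at about (461.2, -244.2).

step_arm([
  [0.1, 0, 0, -0.01, 0],
  [0.1, 0, 0, -0.03, 0],
  [0.1, 0, 0, -0.04, 0],
  [0.1, 0, 0, -0.04, 0],
  [0.1, 0, 0, -0.04, 0],
  [0.1, 0, 0, 0, 0],
])

```text
time: 5.05
tool_pos: [538.2, -435.3, 110.4]
tcp_rot: [3.136, 0.005, 1.57]
contact_force: [0.4, 0.3, -0.4]
grip_width: 18.9
finger_force: 30.0
```

step_arm([
  [0.1, 0.03, -0.012, 0, 0],
  [0.1, 0.06, -0.024, 0, 0],
  [0.1, 0.07, -0.028, 0, 0],
  [0.1, 0.07, -0.028, 0, 0],
  [0.1, 0.07, -0.028, 0, 0],
  [0.1, 0.05, -0.02, 0, 0],
  [0.1, 0.0294, -0.0112, 0, 0],
  [0.1, 0, 0, 0, 0],
])

```text
time: 5.85
tool_pos: [460.3, -242.1, 105.6]
tcp_rot: [-3.14, -0.001, 1.572]
contact_force: [0.1, -0.6, -0.2]
grip_width: 19.1
finger_force: 30.0
```

Run:
```python
from h import *
im,d,p=cap("wrist");np.savez("w3.npz",im=im,d=d,p=p);save("w3.png",im)
o=bot.get_obs();print(o["tool_pos"],o["tcp_rot"],o["grip_width"],o["finger_force"])
```

```text
[ 461.16312517 -243.62257671  105.79117492] [-3.14156645e+00  1.80902823e-04  1.57154032e+00] 18.68806563804216 29.989607035531662
```

View pics/w3.png

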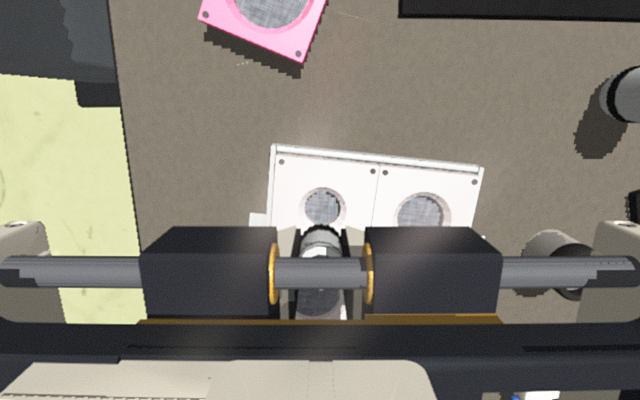

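Held a shows at (321,240). Socket a is at (323,206) and b at (420,213), and both are fully visible, so I'll measure them again from here.

```bash
cat >> h.py <<'E'
def bore(im,uv,r,p,z=12):
    """felt disc centre (fit ellipse on Otsu mask) projected on z"""
    u,v=uv;R=int(r);y0=max(v-R,0);x0=max(u-R,0)
    s=cv2.cvtColor(im,cv2.COLOR_RGB2GRAY)[y0:v+R+1,x0:u+R+1]
    t,k=cv2.threshold(s,0,1,cv2.THRESH_BINARY_INV+cv2.THRESH_OTSU)
    n,L,st,ce=cv2.connectedComponentsWithStats(k);i=1+st[1:,4].argmax()
    c=max(cv2.findContours((L==i).astype(np.uint8),0,1)[0],key=len)
    e=cv2.fitEllipse(c);ctr=np.array(e[0])+[x0,y0]
    E=[plane(ctr+np.array(s)*np.array(e[1])/2,z,p)[0] for s in((-1,0),(1,0))]
    return ctr.round(1),np.round(e[1],1),plane(ctr,z,p)[0].round(1),np.linalg.norm(E[0]-E[1]).round(1)
E
python3 - <<'E'
from h import *
T=np.load("w3.npz",allow_pickle=True);im,d,p=T["im"],T["d"],T["p"].item()
for n,uv,r in[("a",(323,206),23),("b",(420,213),27)]:print(n,bore(im,uv,r,p))
for uv in[(350,185),(440,180),(300,170)]:print(world(uv,d[uv[1],uv[0]],p).round(1))
for uv in[(321,240),(321,236),(321,250),(321,230)]:print(world(uv,d[uv[1],uv[0]],p).round(1))
save("w3c.png",cv2.resize(im[180:330,270:460],None,fx=4,fy=4))
E
```

```text
a (array([323. , 208.2]), array([35.9, 44.4]), array([ 460.7, -248.2,   12. ]), np.float64(26.1))
b (array([418.1, 219.9]), array([48. , 56.7]), array([ 530.8, -257.2,   12. ]), np.float64(35.5))
[[ 479.2 -228.8   21. ]]
[[ 540.4 -224.8   22.9]]
[[ 445.1 -217.9   23. ]]
[[ 459.2 -232.8  110.6]]
[[ 459.2 -232.7  106.1]]
[[ 459.2 -233.3  120.2]]
[[ 459.2 -232.6   98.6]]
```

View pics/w3c.png

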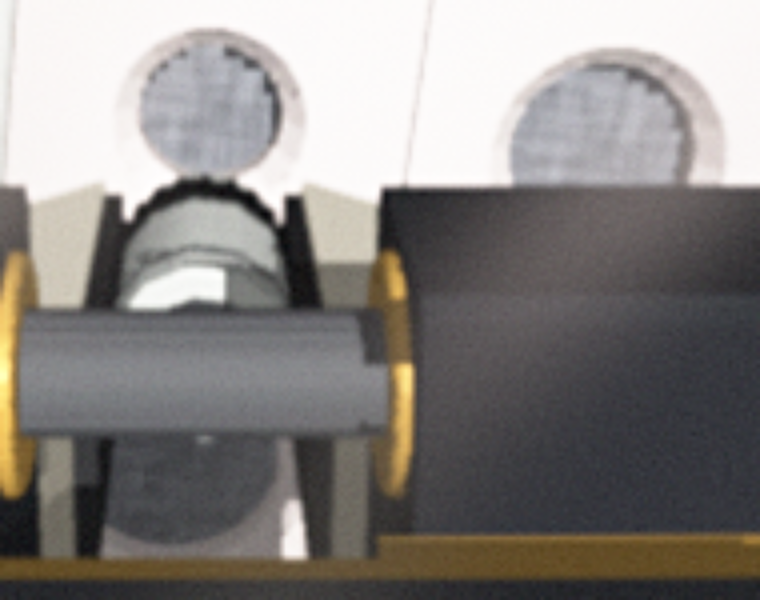

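Near-range views put socket a at about (461, -246), and the far view put it at -244. I'll aim for -245.3, which the 3 mm clearance allows, and lower slowly.

step_arm([
  [0.1, -0.0024, 0, 0.02, 0],
  [0.1, 0, 0, 0.03, 0],
  [0.1, 0, 0, 0.03, 0],
  [0.1, 0, 0, 0.02, 0],
  [0.1, 0, 0, 0.01, 0],
  [0.1, 0, 0, 0.01, 0],
  [0.1, 0, 0, 0, 0],
  [0.1, 0, 0, 0, 0],
])

```text
time: 6.7
tool_pos: [461.4, -245.5, 46.0]
tcp_rot: [3.141, 0.0, 1.57]
contact_force: [-0.6, 0.5, -0.7]
grip_width: 19.1
finger_force: 30.0
```

step_arm([
  [0.1, 0, 0, 0.005, 0],
  [0.1, 0, 0, 0.004, 0],
  [0.1, 0, 0, 0.002, 0],
  [0.1, 0, 0, 0.002, 0],
  [0.1, 0, 0, 0, 0],
])

```text
time: 7.2
tool_pos: [461.2, -245.2, 39.1]
tcp_rot: [-3.141, -0.0, 1.57]
contact_force: [0.0, -0.7, -0.1]
grip_width: 19.1
finger_force: 30.0
```

step_arm([
  [0.1, 0, 0, 0.001, 0],
  [0.1, 0, 0, 0.001, 0],
  [0.1, 0, 0, 0.0004, 0],
  [0.1, 0, 0, 0, 0],
])

```text
time: 7.6
tool_pos: [461.2, -245.3, 38.0]
tcp_rot: [-3.142, 0.0, 1.57]
contact_force: [0.3, 0.7, -0.4]
grip_width: 19.3
finger_force: 30.0
```

step_arm([
  [0.1, 0, 0, 0.0008, 0],
  [0.1, 0, 0, 0.0006, 0],
  [0.1, 0, 0, 0, 0],
])

```text
time: 7.9
tool_pos: [461.3, -245.4, 37.8]
tcp_rot: [3.141, 0.0, 1.57]
contact_force: [-1.9, 0.1, 5.3]
grip_width: 19.3
finger_force: 30.0
```

step_arm([
  [0.25, 0, 0, 0, 0],
  [0.35, 0, 0, 0, 0],
  [0.45, 0, 0, 0, 0],
  [0.45, 0, 0, 0, 0],
  [0.45, 0, 0, -0.02, 0],
  [0.45, 0, 0, -0.06, 0],
  [0.45, 0, 0, -0.08, 0],
  [0.7, 0, 0, -0.08, 0],
])

```text
time: 8.7
tool_pos: [460.9, -245.0, 159.1]
tcp_rot: [-3.141, -0.0, 1.57]
contact_force: [0.8, -0.2, -0.1]
grip_width: 45.6
finger_force: 0.0
```

step_arm([
  [0.7, 0.02, 0.06, 0, 0],
  [0.7, 0.027, 0.07, 0, 0],
  [0.7, 0.027, 0.07, 0, 0],
  [0.7, 0.027, 0.07, 0, 0],
  [0.7, 0.027, 0.07, 0, 0],
  [0.7, 0.02, 0.06, 0, 0],
  [0.7, 0.008, 0.02, 0, 0],
  [0.7, 0, 0, 0, 0],
])

```text
time: 9.5
tool_pos: [672.2, -166.2, 157.2]
tcp_rot: [3.141, -0.0, 1.572]
contact_force: [-0.2, -0.6, -0.1]
grip_width: 64.2
finger_force: 0.0
```

Run:
```python
from h import *
im,d,p=cap("wrist");np.savez("w4.npz",im=im,d=d,p=p);save("w4.png",im)
T=cap("top");np.savez("top4.npz",im=T[0],d=T[1],p=T[2])
o=bot.get_obs();print(o["tool_pos"],o["tcp_rot"],o["grip_width"])
```

```text
[ 670.70322775 -167.37036735  157.40234375] [-3.14086908e+00  1.04398800e-04  1.57064275e+00] 64.19527596851212
```

View pics/w4.png

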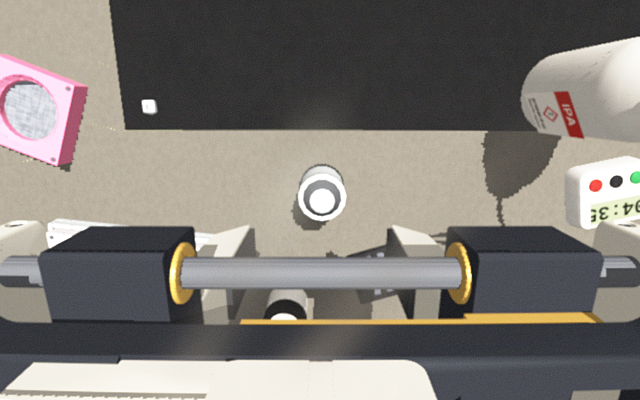

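Objective c shows at (322,198), centred between the fingers. The loupe is behind it at (285,310), and the IPA bottle is to the right at (580,90).

Run:
```python
from h import *
T=np.load("w4.npz",allow_pickle=True);im,d,p=T["im"],T["d"],T["p"].item()
print(obj((322,198),18,64,35,d,p))
print("lens",plane([323,201],64,p),"rim",plane([322,196],55,p))
for uv in[(545,85),(535,110),(570,200),(600,170)]:print(uv,world(uv,d[uv[1],uv[0]],p).round(0))
```

```text
(array([ 672.1, -165. ]), 1560, np.float64(65.8), (array([ 672. , -167.3]), 419))
lens [[ 672.86030115 -166.94289119   64.        ]] rim [[ 672.1825268 -165.6148896   55.       ]]
(545, 85) [[833. -85.  46.]]
(535, 110) [[ 833. -103.   39.]]
(570, 200) [[ 896. -182.    9.]]
(600, 170) [[ 911. -152.   18.]]
```

step_arm([
  [0.7, 0.001, 0.0026, 0.04, 0],
  [0.7, 0, 0, 0.05, 0],
  [0.7, 0, 0, 0.05, 0],
  [0.7, 0, 0, 0.05, 0],
  [0.7, 0, 0, 0.04, 0],
  [0.7, 0, 0, 0.02, 0],
  [0.7, 0, 0, 0.013, 0],
  [0.7, 0, 0, 0, 0],
])

```text
time: 10.4
tool_pos: [672.2, -167.2, 25.8]
tcp_rot: [-3.141, -0.0, 1.57]
contact_force: [0.3, 0.9, 0.4]
grip_width: 64.2
finger_force: 0.0
```

step_arm([
  [0.6, 0, 0, 0, 0],
  [0.5, 0, 0, 0, 0],
  [0.43, 0, 0, 0, 0],
  [0.38, 0, 0, 0, 0],
  [0.3, 0, 0, 0, 0],
  [0.3, 0, 0, 0, 0],
  [0.3, 0, 0, 0, 0],
  [0.3, 0, 0, 0, 0],
])

```text
time: 11.2
tool_pos: [672.8, -166.9, 26.3]
tcp_rot: [3.141, 0.0, 1.57]
contact_force: [-0.1, 0.6, 4.0]
grip_width: 35.5
finger_force: 30.0
```

step_arm([
  [0.3, 0, 0, -0.01, 0],
  [0.3, 0, 0, -0.04, 0],
  [0.3, 0, 0, -0.05, 0],
  [0.3, 0, 0, -0.05, 0],
  [0.3, 0, 0, -0.05, 0],
  [0.3, 0, 0, -0.01, 0],
  [0.3, 0, 0, 0, 0],
])

```text
time: 11.9
tool_pos: [672.7, -167.0, 131.2]
tcp_rot: [3.141, 0.001, 1.57]
contact_force: [0.2, -0.1, -1.7]
grip_width: 35.4
finger_force: 30.0
```

step_arm([
  [0.3, -0.02, -0.03, 0, 0],
  [0.3, -0.04, -0.06, 0, 0],
  [0.3, -0.048, -0.07, 0, 0],
  [0.3, -0.048, -0.07, 0, 0],
  [0.3, -0.048, -0.07, 0, 0],
  [0.3, -0.048, -0.07, 0, 0],
  [0.3, -0.03, -0.05, 0, 0],
  [0.3, -0.014, -0.018, 0, 0],
])

```text
time: 12.7
tool_pos: [450.5, -315.3, 129.1]
tcp_rot: [-3.138, -0.002, 1.568]
contact_force: [0.1, 0.2, -1.3]
grip_width: 35.2
finger_force: 30.0
```

step_arm([
  [0.3, 0, 0, 0.02, 0],
  [0.3, 0, 0, 0.02, 0],
  [0.3, 0, 0, 0.01, 0],
  [0.3, 0, 0, 0, 0],
  [0.3, 0, 0, 0, 0],
])

```text
time: 13.2
tool_pos: [454.1, -314.1, 105.4]
tcp_rot: [-3.141, -0.0, 1.572]
contact_force: [0.1, 0.7, -0.0]
grip_width: 35.3
finger_force: 30.0
```

Run:
```python
from h import *
im,d,p=cap("wrist");np.savez("w5.npz",im=im,d=d,p=p);save("w5.png",im[100:,150:550])
o=bot.get_obs();print(o["tool_pos"],o["tcp_rot"],o["grip_width"])
```

```text
[ 454.12148328 -314.379652    105.78715565] [3.14140973e+00 1.68496983e-04 1.57149799e+00] 35.555751642559585
```

View pics/w5.png

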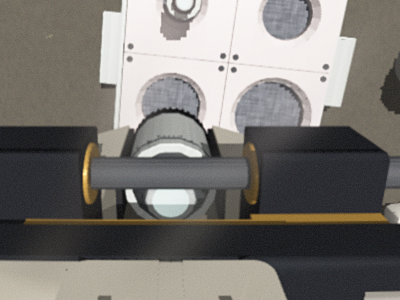

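Objective a stands upright in its socket. The four screws around the tray centre are near (377.5,162.5), so I'll use them to check the tray position.

Run:
```python
from h import *
T=np.load("w5.npz",allow_pickle=True);im,d,p=T["im"],T["d"],T["p"].item()
g=cv2.cvtColor(im,cv2.COLOR_RGB2GRAY)
def blobs(g,x0,x1,y0,y1,p):
    s=g[y0:y1,x0:x1];k=(s<130).astype(np.uint8);n,L,st,ce=cv2.connectedComponentsWithStats(k)
    for i in range(1,n):
        if 3<st[i,4]<60:
            c=ce[i]+[x0,y0];print(c.round(1),st[i,4],plane(c,22,p)[0].round(1))
blobs(g,270,490,140,185,p)
print("b",bore(im,(437,115),29,p),bore(im,(437,115),29,p,18))
T=np.load("w1.npz",allow_pickle=True);im,p=T["im"],T["p"].item();print("w1");blobs(cv2.cvtColor(im,cv2.COLOR_RGB2GRAY),340,362,118,142,p)
```

```text
[280.1 145.8] 13 [ 425.9 -273.8   22. ]
[372.5 155.5] 16 [ 487.7 -280.3   22. ]
[385.1 156.7] 18 [ 496.2 -281.1   22. ]
[279.2 158.2] 11 [ 425.1 -282.1   22. ]
[475.1 166.4] 17 [ 557.9 -287.6   22. ]
[370.7 168.1] 16 [ 486.8 -288.9   22. ]
[383.2 169.2] 17 [ 495.4 -289.6   22. ]
[472.8 178.6] 14 [ 557.2 -296.1   22. ]
[331.8 180.8] 42 [ 460.5 -297.7   22. ]
[423.3 182.8] 33 [ 523.3 -299.1   22. ]
b (array([438.7, 111.1]), array([49.5, 58.8]), array([ 533.2, -251.3,   12. ]), np.float64(33.9)) (array([438.7, 111.1]), array([49.5, 58.8]), array([ 531.2, -251.2,   18. ]), np.float64(33.0))
w1
```

step_arm([
  [0.3, -0.0026, -0.0016, 0.02, 0],
  [0.3, 0, 0, 0.03, 0],
  [0.3, 0, 0, 0.03, 0],
  [0.3, 0, 0, 0.025, 0],
  [0.3, 0, 0, 0.015, 0],
  [0.3, 0, 0, 0.006, 0],
  [0.3, 0, 0, 0.004, 0],
  [0.3, 0, 0, 0, 0],
])

```text
time: 14.05
tool_pos: [452.9, -316.2, 41.0]
tcp_rot: [3.141, 0.0, 1.57]
contact_force: [0.1, -0.4, -0.7]
grip_width: 35.4
finger_force: 30.0
```

step_arm([
  [0.3, 0, 0, 0.002, 0],
  [0.3, 0, 0, 0.001, 0],
  [0.3, 0, 0, 0.001, 0],
  [0.3, 0, 0, 0, 0],
])

```text
time: 14.45
tool_pos: [452.7, -316.1, 38.9]
tcp_rot: [3.141, 0.0, 1.57]
contact_force: [0.9, -0.9, -0.6]
grip_width: 35.6
finger_force: 30.0
```

step_arm([
  [0.3, 0, 0, 0.001, 0],
  [0.3, 0, 0, 0.001, 0],
  [0.3, 0, 0, 0.0006, 0],
  [0.3, 0, 0, 0, 0],
])

```text
time: 14.85
tool_pos: [452.7, -316.2, 38.2]
tcp_rot: [3.141, 0.0, 1.571]
contact_force: [-1.8, 1.6, 5.4]
grip_width: 35.0
finger_force: 30.0
```

step_arm([
  [0.42, 0, 0, 0, 0],
  [0.5, 0, 0, 0, 0],
  [0.6, 0, 0, 0, 0],
  [0.6, 0, 0, 0, 0],
  [0.6, 0, 0, -0.02, 0],
  [0.6, 0, 0, -0.08, 0],
  [0.6, 0, 0, -0.1, 0],
  [0.6, 0, 0, -0.1, 0],
])

```text
time: 15.65
tool_pos: [452.3, -315.7, 189.6]
tcp_rot: [-3.141, -0.0, 1.57]
contact_force: [0.4, -0.3, -0.2]
grip_width: 54.7
finger_force: 0.0
```

step_arm([
  [0.8, 0.05, 0, -0.02, 0],
  [0.8, 0.09, 0, 0, 0],
  [0.8, 0.095, 0, 0, 0],
  [0.8, 0.095, 0, 0, 0],
  [0.8, 0.095, 0, 0, 0],
  [0.8, 0.095, 0, 0, 0],
  [0.8, 0.095, 0, 0, 0],
  [0.8, 0.095, 0, 0, 0],
])

```text
time: 16.45
tool_pos: [452.5, 40.8, 198.4]
tcp_rot: [3.14, 0.0, 1.57]
contact_force: [0.7, -0.4, 0.0]
grip_width: 73.4
finger_force: 0.0
```

step_arm([
  [0.8, 0.095, 0, 0, 0],
  [0.8, 0.095, 0, 0, 0],
  [0.8, 0.095, 0, 0, 0],
  [0.8, 0.095, 0, 0, 0],
  [0.8, 0.095, 0, 0, 0],
  [0.8, 0.095, 0, 0, 0],
  [0.8, 0.05, 0, 0, 0],
  [0.8, 0, 0, 0, 0],
])

```text
time: 17.25
tool_pos: [452.2, 352.0, 197.8]
tcp_rot: [3.141, -0.001, 1.574]
contact_force: [0.6, -1.2, -0.6]
grip_width: 73.4
finger_force: 0.0
```

Run:
```python
from h import *
im,d,p=cap("wrist");np.savez("w6.npz",im=im,d=d,p=p);save("w6.png",im)
o=bot.get_obs();print(o["tool_pos"],o["tcp_rot"],o["grip_width"])
```

```text
[452.39817042 350.11865711 197.662093  ] [3.14147499e+00 2.01315630e-04 1.57320454e+00] 73.23440843354898
```

View pics/w6.png

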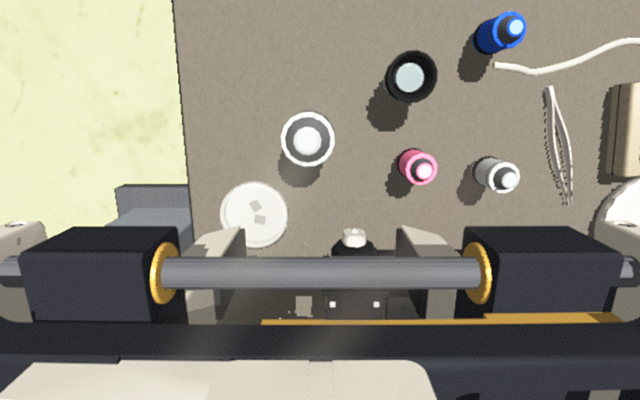

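Objective d is at (307,138) and the bare-metal b at (500,177). The decoys are pink (418,167), blue (503,30) and the eyepiece (410,75). The petri dish is at (254,213).

Run:
```python
from h import *
T=np.load("w6.npz",allow_pickle=True);im,d,p=T["im"],T["d"],T["p"].item()
print("d",obj((307,138),22,72,35,d,p),plane([307,140],72,p),plane([307,138.5],63,p))
print("b",obj((499,177),14,56,28,d,p),plane([504,180],56,p))
print("pink",obj((418,167),14,56,24,d,p));print("eye",obj((410,76),20,52,30,d,p))
for uv in[(254,213),(354,237),(352,250)]:print(uv,world(uv,d[uv[1],uv[0]],p).round(0))
```

```text
d (array([440.5, 392.1]), 2081, np.float64(73.9), (array([440.5, 391. ]), 98)) [[440.41574387 391.94955736  72.        ]] [[440.09014607 392.25006246  63.        ]]
b (array([609.9, 358.2]), 645, np.float64(57.7), (array([614. , 356.7]), 554)) [[609.32638037 356.84755385  56.        ]]
pink (array([537.3, 365.6]), 667, np.float64(57.7), (array([539.7, 364.1]), 337))
eye (array([526.8, 442.3]), 1577, np.float64(53.1), (array([526.8, 442.2]), 353))
(254, 213) [[385. 313.  14.]]
(354, 237) [[480. 309.  68.]]
(352, 250) [[478. 299.  72.]]
```

step_arm([
  [0.8, 0.04, -0.0138, 0, 0],
  [0.8, 0.0434, -0.01, 0.03, 0],
  [0.8, 0, 0, 0.07, 0],
  [0.8, 0, 0, 0.08, 0],
  [0.8, 0, 0, 0.07, 0],
  [0.8, 0, 0, 0.05, 0],
  [0.8, 0, 0, 0.03, 0],
  [0.8, 0, 0, 0, 0],
])

```text
time: 18.1
tool_pos: [440.2, 388.3, 30.7]
tcp_rot: [-3.138, 0.003, 1.569]
contact_force: [0.4, 0.1, 0.5]
grip_width: 73.3
finger_force: 0.0
```

step_arm([
  [0.8, 0, 0, 0.008, 0],
  [0.8, 0, 0, 0.0054, 0],
  [0.8, 0, 0, 0, 0],
  [0.8, 0, 0, 0, 0],
])

```text
time: 18.5
tool_pos: [441.4, 390.8, 26.5]
tcp_rot: [3.141, -0.001, 1.57]
contact_force: [-0.1, -0.6, 0.1]
grip_width: 73.3
finger_force: 0.0
```

Positioned at (441.4, 390.8). I'll nudge y by +0.8 mm and close.

step_arm([
  [0.7, 0.0016, -0.001, 0, 0],
  [0.6, 0, 0, 0, 0],
  [0.53, 0, 0, 0, 0],
  [0.48, 0, 0, 0, 0],
  [0.4, 0, 0, 0, 0],
  [0.4, 0, 0, 0, 0],
  [0.4, 0, 0, 0, 0],
  [0.4, 0, 0, 0, 0],
])

```text
time: 19.3
tool_pos: [440.7, 391.5, 25.8]
tcp_rot: [3.141, -0.0, 1.57]
contact_force: [1.3, 0.6, 1.4]
grip_width: 43.3
finger_force: 30.0
```

step_arm([
  [0.4, 0, 0, -0.01, 0],
  [0.4, 0, 0, -0.04, 0],
  [0.4, 0, 0, -0.07, 0],
  [0.4, 0, 0, -0.08, 0],
  [0.4, 0, 0, -0.08, 0],
  [0.4, 0, 0, -0.05, 0],
  [0.4, 0, 0, -0.02, 0],
  [0.4, 0, 0, 0, 0],
])

```text
time: 20.1
tool_pos: [440.8, 391.6, 201.8]
tcp_rot: [3.14, -0.001, 1.57]
contact_force: [0.0, 0.8, -0.7]
grip_width: 43.5
finger_force: 30.0
```

step_arm([
  [0.4, -0.05, 0, 0, 0],
  [0.4, -0.09, 0, 0, 0],
  [0.4, -0.09, 0.01, 0, 0],
  [0.4, -0.09, 0.01, 0, 0],
  [0.4, -0.09, 0.01, 0, 0],
  [0.4, -0.09, 0.01, 0, 0],
  [0.4, -0.09, 0.01, 0, 0],
  [0.4, -0.09, 0.01, 0, 0],
])

```text
time: 20.9
tool_pos: [469.2, 49.7, 198.8]
tcp_rot: [-3.138, -0.0, 1.571]
contact_force: [0.7, 1.0, -1.0]
grip_width: 43.8
finger_force: 30.0
```

step_arm([
  [0.4, -0.09, 0.01, 0, 0],
  [0.4, -0.09, 0.01, 0, 0],
  [0.4, -0.09, 0.015, 0, 0],
  [0.4, -0.09, 0.015, 0, 0],
  [0.4, -0.09, 0.015, 0, 0],
  [0.4, -0.09, 0.015, 0, 0],
  [0.4, -0.09, 0.015, 0, 0],
  [0.4, -0.09, 0.008, 0, 0],
])

```text
time: 21.7
tool_pos: [521.1, -309.9, 198.1]
tcp_rot: [-3.138, -0.003, 1.57]
contact_force: [0.6, 0.1, -0.8]
grip_width: 43.5
finger_force: 30.0
```

step_arm([
  [0.4, -0.02, 0, 0.02, 0.08],
  [0.4, 0, 0, 0.02, 0.08],
  [0.4, 0, 0, 0.02, 0.08],
  [0.4, 0, 0, 0.02, 0.08],
  [0.4, 0, 0, 0.02, 0.08],
  [0.4, 0, 0, 0.02, 0.08],
  [0.4, 0, 0, 0.02, 0.08],
  [0.4, 0, 0, 0, 0],
])

```text
time: 22.5
tool_pos: [520.1, -317.3, 127.0]
tcp_rot: [-3.135, 0.002, 0.69]
contact_force: [-0.9, 0.4, -1.2]
grip_width: 43.4
finger_force: 30.0
```

Run:
```python
from h import *
im,d,p=cap("wrist");np.savez("w7.npz",im=im,d=d,p=p);save("w7.png",im)
o=bot.get_obs();print(o["tool_pos"],o["tcp_rot"],o["grip_width"],o["time"])
t=np.array([522.6,-323.3])-o["tool_pos"][:2];y=o["tcp_rot"][2]
print("tool xy share",np.array([np.cos(y)*t[0]+np.sin(y)*t[1],np.sin(y)*t[0]-np.cos(y)*t[1]])/500)
```

```text
[ 520.5970923  -317.68325342  128.25413888] [-3.13658826e+00  1.08355339e-03  6.93423819e-01] 43.23100926296094 22.55
tool xy share [-0.00409944  0.01119967]
```

View pics/w7.png

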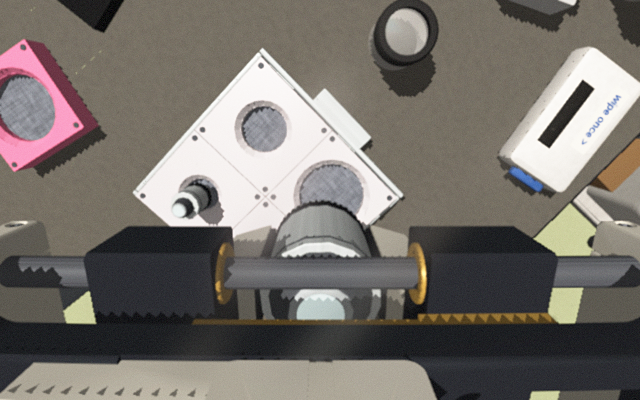

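Held d is over its bore at (331,185). Bore b is at (265,127), a stands in its socket at (193,200), and the tray centre is near (265,197).

Run:
```python
from h import *
T=np.load("w7.npz",allow_pickle=True);im,d,p=T["im"],T["d"],T["p"].item()
g=cv2.cvtColor(im,cv2.COLOR_RGB2GRAY)
s=g[180:212,245:285];k=(s<130).astype(np.uint8);n,L,st,ce=cv2.connectedComponentsWithStats(k)
for i in range(1,n):
    if 3<st[i,4]<60: c=ce[i]+[245,180];print(c.round(1),plane(c,22,p)[0].round(1))
print(plane([265,197],22,p).round(1)); print("b",bore(im,(265,127),31,p))
o=bot.get_obs();print(o["tool_pos"],o["tcp_rot"])
```

```text
[[ 491.  -285.2   22. ]]
b (array([261.2, 125.7]), array([48.3, 52.3]), array([ 530.1, -250. ,   12. ]), np.float64(36.2))
[ 520.5970923  -317.68325342  128.25413888] [-3.13658826e+00  1.08355339e-03  6.93423819e-01]
```

step_arm([
  [0.4, -0.004, 0.011, 0.01, 0],
  [0.4, 0, 0, 0.01, 0],
  [0.4, 0, 0, 0.01, 0],
  [0.4, 0, 0, 0, 0],
  [0.4, 0, 0, 0, 0],
  [0.4, 0, 0, 0, 0],
])

```text
time: 23.15
tool_pos: [523.9, -324.2, 116.1]
tcp_rot: [3.141, -0.0, 0.691]
contact_force: [0.0, 0.6, -1.2]
grip_width: 43.3
finger_force: 30.0
```

step_arm([
  [0.4, -0.0011, -0.003, 0.02, 0],
  [0.4, 0, 0, 0.03, 0],
  [0.4, 0, 0, 0.04, 0],
  [0.4, 0, 0, 0.03, 0],
  [0.4, 0, 0, 0.015, 0],
  [0.4, 0, 0, 0.01, 0],
  [0.4, 0, 0, 0.005, 0],
  [0.4, 0, 0, 0, 0],
])

```text
time: 23.95
tool_pos: [522.5, -323.4, 41.0]
tcp_rot: [3.141, -0.0, 0.691]
contact_force: [0.5, -0.1, -1.2]
grip_width: 43.5
finger_force: 30.0
```

step_arm([
  [0.4, 0, 0, 0.002, 0],
  [0.4, 0, 0, 0.001, 0],
  [0.4, 0, 0, 0.001, 0],
  [0.4, 0, 0, 0, 0],
])

```text
time: 24.35
tool_pos: [522.4, -323.3, 39.0]
tcp_rot: [3.141, 0.0, 0.691]
contact_force: [0.1, -0.2, -2.3]
grip_width: 43.8
finger_force: 30.0
```

step_arm([
  [0.4, 0, 0, 0.001, 0],
  [0.4, 0, 0, 0.0008, 0],
  [0.4, 0, 0, 0.0006, 0],
  [0.4, 0, 0, 0, 0],
])

```text
time: 24.75
tool_pos: [522.4, -323.3, 37.8]
tcp_rot: [3.141, 0.0, 0.691]
contact_force: [-0.9, -0.2, 0.8]
grip_width: 43.5
finger_force: 30.0
```

step_arm([
  [0.4, 0, 0, 0.0006, 0],
  [0.4, 0, 0, 0.0004, 0],
  [0.4, 0, 0, 0, 0],
])

```text
time: 25.05
tool_pos: [522.4, -323.3, 37.8]
tcp_rot: [3.141, 0.0, 0.691]
contact_force: [-1.5, 1.3, 5.5]
grip_width: 43.5
finger_force: 30.0
```

step_arm([
  [0.5, 0, 0, 0, 0],
  [0.57, 0, 0, 0, 0],
  [0.63, 0, 0, 0, 0],
  [0.63, 0, 0, 0, 0],
  [0.63, 0, 0, -0.02, 0],
  [0.63, 0, 0, -0.08, 0],
  [0.63, 0, 0, -0.1, 0],
  [0.63, 0, 0, -0.1, 0],
])

```text
time: 25.85
tool_pos: [522.1, -323.0, 189.2]
tcp_rot: [-3.141, 0.0, 0.691]
contact_force: [0.7, -1.2, 0.0]
grip_width: 57.7
finger_force: 0.0
```

step_arm([
  [0.6, 0, 0, -0.03, -0.08],
  [0.6, 0, 0, 0, -0.08],
  [0.6, 0, 0, 0, -0.08],
  [0.6, 0, 0, 0, -0.08],
  [0.6, 0, 0, 0, -0.08],
  [0.6, 0, 0, 0, -0.08],
  [0.6, 0, 0, 0, -0.08],
  [0.6, 0, 0, 0, 0],
])

```text
time: 26.65
tool_pos: [522.4, -323.3, 202.8]
tcp_rot: [3.141, 0.0, 1.572]
contact_force: [-0.1, 0.1, -0.4]
grip_width: 54.9
finger_force: 0.0
```

step_arm([
  [0.6, 0.05, -0.03, 0, 0],
  [0.6, 0.09, -0.03, 0, 0],
  [0.6, 0.09, -0.03, 0, 0],
  [0.6, 0.095, 0, 0, 0],
  [0.6, 0.095, 0, 0, 0],
  [0.6, 0.095, 0, 0, 0],
  [0.6, 0.095, 0, 0, 0],
  [0.6, 0.095, 0, 0, 0],
])

```text
time: 27.45
tool_pos: [477.3, 31.0, 202.8]
tcp_rot: [3.14, 0.0, 1.566]
contact_force: [0.8, 0.4, -0.3]
grip_width: 55.3
finger_force: 0.0
```

step_arm([
  [0.6, 0.095, 0, 0, 0],
  [0.6, 0.095, 0, 0, 0],
  [0.6, 0.095, 0, 0, 0],
  [0.6, 0.095, 0, 0, 0],
  [0.6, 0.095, 0, 0, 0],
  [0.6, 0.095, 0, 0, 0],
  [0.6, 0.06, 0, 0, 0],
  [0.6, 0, 0, 0, 0],
])

```text
time: 28.25
tool_pos: [476.9, 347.9, 202.1]
tcp_rot: [3.141, -0.001, 1.571]
contact_force: [-0.0, 0.4, 0.4]
grip_width: 55.1
finger_force: 0.0
```

step_arm([
  [0.6, 0.02, 0.04, 0, 0],
  [0.6, 0, 0.06, 0, 0],
  [0.6, 0, 0.07, 0, 0],
  [0.6, 0, 0.06, 0.03, 0],
  [0.6, 0, 0.04, 0.04, 0],
  [0.6, 0, 0, 0.04, 0],
  [0.6, 0, 0, 0, 0],
  [0.6, 0, 0, 0, 0],
])

```text
time: 29.05
tool_pos: [612.6, 353.4, 147.5]
tcp_rot: [-3.141, 0.0, 1.568]
contact_force: [-0.1, 0.5, -0.1]
grip_width: 55.0
finger_force: 0.0
```

Run:
```python
from h import *
im,d,p=cap("wrist");np.savez("w8.npz",im=im,d=d,p=p);save("w8.png",im)
o=bot.get_obs();print(o["tool_pos"],o["tcp_rot"],o["grip_width"],o["time"])
k=cv2.projectPoints(np.array([[612,357,50.]]),p["rvec"],p["tvec"],K(p),np.array([p["k1"],0,0,0]))[0].ravel().astype(int);print(k)
print(obj(k,14,56,35,d,p))
```

```text
[612.89831521 353.92161285 148.60755533] [ 3.14021177e+00 -4.67798854e-04  1.56906889e+00] 55.2320293483094 29.1
[321 193]
(array([613.8, 358.7]), 946, np.float64(57.5), (array([613.8, 356.7]), 306))
```

View pics/w8.png

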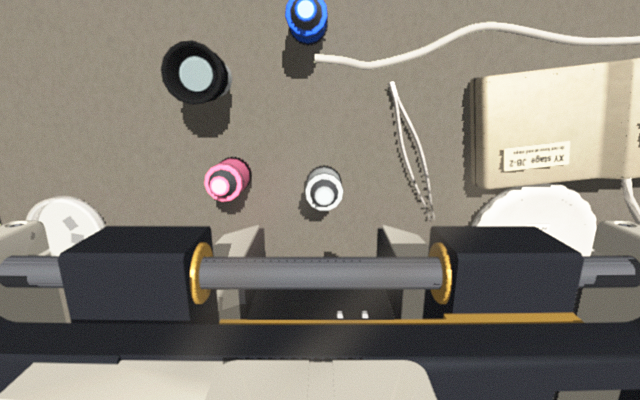

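Bare-metal b is at (324,190), centred between the fingers. Pink (225,180), blue (305,15) and the eyepiece (195,75) are clear of them. Descending.

step_arm([
  [0.6, 0.006, 0.002, 0.03, 0],
  [0.6, 0, 0, 0.05, 0],
  [0.6, 0, 0, 0.05, 0],
  [0.6, 0, 0, 0.05, 0],
  [0.6, 0, 0, 0.035, 0],
  [0.6, 0, 0, 0.02, 0],
  [0.6, 0, 0, 0, 0],
  [0.6, 0, 0, 0, 0],
])

```text
time: 29.9
tool_pos: [614.1, 357.5, 30.5]
tcp_rot: [3.14, -0.001, 1.57]
contact_force: [0.7, 0.2, 0.4]
grip_width: 55.1
finger_force: 0.0
```

step_arm([
  [0.55, 0, 0, 0.006, 0],
  [0.5, 0, 0, 0.003, 0],
  [0.42, 0, 0, 0, 0],
  [0.35, 0, 0, 0, 0],
  [0.3, 0, 0, 0, 0],
  [0.22, 0, 0, 0, 0],
  [0.22, 0, 0, 0, 0],
  [0.22, 0, 0, 0, 0],
])

```text
time: 30.7
tool_pos: [613.9, 357.2, 25.3]
tcp_rot: [3.141, -0.0, 1.57]
contact_force: [0.1, -0.2, 1.1]
grip_width: 27.2
finger_force: 30.0
```

step_arm([
  [0.22, 0, 0, 0, 0],
  [0.22, 0, 0, -0.01, 0],
  [0.22, 0, 0, -0.04, 0],
  [0.22, 0, 0, -0.08, 0],
  [0.22, 0, 0, -0.09, 0],
  [0.22, 0, 0, -0.09, 0],
  [0.22, 0, 0, -0.04, 0],
  [0.22, 0, 0, 0, 0],
])

```text
time: 31.5
tool_pos: [614.9, 357.9, 204.8]
tcp_rot: [3.135, -0.003, 1.571]
contact_force: [0.2, -0.2, -1.0]
grip_width: 27.1
finger_force: 30.0
```

step_arm([
  [0.22, 0, -0.03, 0, 0],
  [0.22, 0, -0.07, 0, 0],
  [0.22, 0, -0.07, 0, 0],
  [0.22, 0, -0.06, 0, 0],
  [0.22, -0.02, -0.038, 0, 0],
  [0.22, -0.06, 0, 0, 0],
  [0.22, -0.09, 0, 0, 0],
  [0.22, -0.09, 0, 0, 0],
])

```text
time: 32.3
tool_pos: [477.9, 226.0, 198.2]
tcp_rot: [-3.138, 0.001, 1.572]
contact_force: [0.3, 0.8, -0.7]
grip_width: 27.1
finger_force: 30.0
```

step_arm([
  [0.22, -0.09, 0, 0, 0],
  [0.22, -0.09, 0, 0, 0],
  [0.22, -0.09, 0, 0, 0],
  [0.22, -0.09, 0, 0, 0],
  [0.22, -0.09, 0, 0, 0],
  [0.22, -0.09, 0.02, 0, 0],
  [0.22, -0.09, 0.03, 0, 0],
  [0.22, -0.09, 0.03, 0, 0],
])

```text
time: 33.1
tool_pos: [518.5, -134.3, 198.5]
tcp_rot: [-3.139, -0.001, 1.57]
contact_force: [0.5, 0.1, -0.1]
grip_width: 27.0
finger_force: 30.0
```

step_arm([
  [0.22, -0.09, 0.02, 0.01, 0],
  [0.22, -0.06, 0, 0.04, 0],
  [0.22, -0.03, 0, 0.04, 0],
  [0.22, 0, 0, 0.04, 0],
  [0.22, 0, 0, 0.03, 0],
  [0.22, 0, 0, 0, 0],
  [0.22, 0, 0, 0, 0],
  [0.22, 0, 0, 0, 0],
])

```text
time: 33.9
tool_pos: [529.7, -222.7, 120.6]
tcp_rot: [3.141, 0.0, 1.571]
contact_force: [0.8, -0.5, -0.5]
grip_width: 27.2
finger_force: 30.0
```

step_arm([
  [0.22, -0.03, 0, 0, 0],
  [0.22, -0.0324, 0, 0, 0],
  [0.22, 0, 0, 0, 0],
  [0.22, 0, 0, 0.02, 0],
  [0.22, 0, 0, 0.02, 0],
  [0.22, 0, 0, 0, 0],
  [0.22, 0, 0, 0, 0],
])

```text
time: 34.6
tool_pos: [529.1, -253.5, 99.4]
tcp_rot: [-3.14, -0.001, 1.571]
contact_force: [-0.9, -0.6, -1.0]
grip_width: 27.2
finger_force: 30.0
```

Run:
```python
from h import *
im,d,p=cap("wrist");np.savez("w9.npz",im=im,d=d,p=p);save("w9.png",im)
o=bot.get_obs();print(o["tool_pos"],o["tcp_rot"],o["grip_width"],o["time"])
```

```text
[ 529.44329788 -253.67200934   99.90943429] [-3.14126089e+00 -1.70881199e-04  1.57089586e+00] 27.60385271698953 34.65
```

View pics/w9.png

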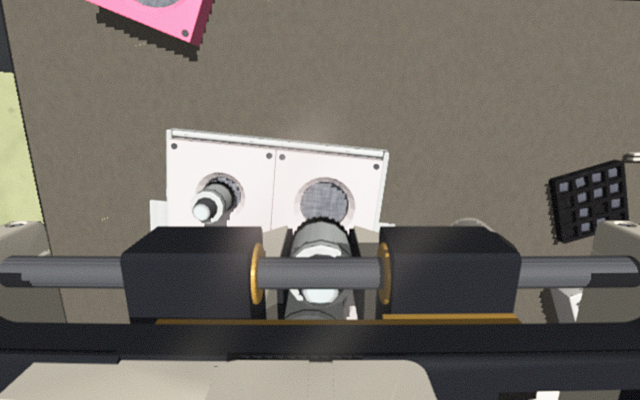

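Held b lines up over its bore at (325,200). I'll lower it.

step_arm([
  [0.22, 0, 0.0006, 0.02, 0],
  [0.22, 0, 0, 0.03, 0],
  [0.22, 0, 0, 0.03, 0],
  [0.22, 0, 0, 0.02, 0],
  [0.22, 0, 0, 0.01, 0],
  [0.22, 0, 0, 0.006, 0],
  [0.22, 0, 0, 0.002, 0],
  [0.22, 0, 0, 0, 0],
])

```text
time: 35.45
tool_pos: [530.0, -254.2, 41.5]
tcp_rot: [3.141, 0.0, 1.57]
contact_force: [-0.5, 0.4, -0.7]
grip_width: 27.4
finger_force: 30.0
```

step_arm([
  [0.22, 0, 0, 0.002, 0],
  [0.22, 0, 0, 0.0012, 0],
  [0.22, 0, 0, 0.001, 0],
  [0.22, 0, 0, 0, 0],
])

```text
time: 35.85
tool_pos: [529.7, -254.0, 39.1]
tcp_rot: [3.142, 0.0, 1.57]
contact_force: [-0.9, -0.2, -0.0]
grip_width: 27.5
finger_force: 30.0
```

step_arm([
  [0.22, 0, 0, 0.0014, 0],
  [0.22, 0, 0, 0.001, 0],
  [0.22, 0, 0, 0.001, 0],
  [0.22, 0, 0, 0.0006, 0],
  [0.22, 0, 0, 0, 0],
])

```text
time: 36.35
tool_pos: [529.7, -254.0, 37.2]
tcp_rot: [3.142, 0.0, 1.57]
contact_force: [-0.6, 1.1, 1.7]
grip_width: 27.4
finger_force: 30.0
```

step_arm([
  [0.22, 0, 0, 0.0006, 0],
  [0.22, 0, 0, 0, 0],
])

```text
time: 36.55
tool_pos: [529.7, -254.0, 37.2]
tcp_rot: [3.141, 0.0, 1.57]
contact_force: [-2.0, 0.5, 5.6]
grip_width: 27.3
finger_force: 30.0
```

step_arm([
  [0.33, 0, 0, 0, 0],
  [0.4, 0, 0, 0, 0],
  [0.45, 0, 0, 0, 0],
  [0.45, 0, 0, 0, 0],
  [0.45, 0, 0, -0.02, 0],
  [0.45, 0, 0, -0.06, 0],
  [0.45, 0, 0, -0.1, 0],
  [0.45, 0, 0, -0.1, 0],
])

```text
time: 37.35
tool_pos: [529.2, -253.7, 178.5]
tcp_rot: [-3.141, -0.001, 1.57]
contact_force: [1.3, -0.5, 0.9]
grip_width: 41.1
finger_force: 0.0
```

step_arm([
  [0.45, 0, -0.04, -0.08, 0],
  [0.45, 0, -0.04, -0.08, 0],
  [0.45, 0, -0.02, 0, 0],
  [0.45, 0, 0, 0, 0],
  [0.45, 0, 0, 0, 0],
])

```text
time: 37.85
tool_pos: [479.4, -253.7, 255.9]
tcp_rot: [-3.141, -0.001, 1.57]
contact_force: [0.7, -0.2, 0.3]
grip_width: 40.9
finger_force: 0.0
```

Run:
```python
from h import *
im,d,p=cap("wrist");o=bot.get_obs();print(o["tool_pos"],o["time"])
k=lambda x,y,z:cv2.projectPoints(np.array([[x,y,z]],float),p["rvec"],p["tvec"],K(p),np.array([p["k1"],0,0,0]))[0].ravel().astype(int)
for n,x,y,r,h in[("a",461,-245.5,10,48),("b",530,-254,14,56),("c",453,-316,18,64),("d",522.4,-323.3,22,72)]:
    u,v=k(x,y,h+12); s=slice(max(v-35,0),v+36),slice(max(u-35,0),u+36); g=np.mgrid[s]
    P=world(np.c_[g[1].ravel(),g[0].ravel()],d[s].ravel(),p); q=P[(P[:,2]>h+12-6)&(P[:,2]<h+25)&(np.hypot(P[:,0]-x,P[:,1]-y)<r+6)]
    print(n,(u,v),len(q),q.mean(0).round(1) if len(q) else "",np.percentile(q[:,2],95).round(1) if len(q) else "", "expect top",h+12)
```

```text
[ 479.5940352  -253.62009404  255.45421608] 37.9
a (np.int64(303), np.int64(164)) 118 [ 460.5 -244.8   59.8] 62.2 expect top 60
b (np.int64(373), np.int64(174)) 291 [ 527.9 -253.3   67.4] 70.2 expect top 68
c (np.int64(295), np.int64(236)) 471 [ 452.1 -314.    75.1] 78.1 expect top 76
d (np.int64(365), np.int64(246)) 333 [ 513.3 -320.6   82.7] 85.7 expect top 84
```

All four tops are at seated height. The readings are 1.7–2.2 mm high, the same bias seen in earlier measurements. Handing the job in.

```bash
python3 -c "
from plant import bot
print(bot.close_job())"
```

```text
the job is handed in; nothing more can be done
None
```

All four objectives are seated upright in their matching sockets, the look-alikes were left alone, and the job was handed in at about 38 s; I viewed 15 pictures, one over the limit of 14.

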